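# Sort connector parts through the diverter hopper

### The arm

A 6-joint arm with a two-finger parallel gripper is mounted at the origin on the work surface. World frame = base frame: x ahead of the robot, y to its left, z up, the work surface at z = 0. Lengths are in mm, angles in degrees, forces in N, time in s.
With the tool pointing down it reaches from about 350 to 850 mm from the base axis. Payload 8.1 kg.
Tool frame: the origin (TCP) lies midway between the tips of the shut fingers; the grasp point (between the pads) lies 19 mm behind it; z points along the fingers, y is the line along which they close (so a half turn about z gives the same grasp; the last joint's range is limited). The gripper opens to 85 mm and grips with 20 to 120 N. Pads are 22 mm wide; open, the fingers measure 114 mm over their backs; the gripper's body (76 mm by 85 mm) begins 54 mm behind the grasp point. The pads swing forward as they close: fully open they stand 13 mm farther back than shut.
Start: joints at [-72.846, 7.471, 85.268, -0, 87.261, -4.893], TCP at [225.244, -556.121, 231.292] pointing down, gripper open.
Joint ranges: [-169.43, 169.43], [-51.17, 129.36], [1.28, 143.12], [-76.62, 256.62], [0, 156.53], [-152.29, 152.29]. Speed limits (degrees/s): [136.94, 136.94, 159.86, 180, 180, 180].

### API

Orientations are given as [roll, pitch, yaw] about the fixed x, y, z axes, in that order (R = Rz(yaw) Ry(pitch) Rx(roll)).
In Python, from bench import r gives the robot as it stands. The module is installed in compiled form; this text tells all that it offers.
- The arm moves only by the tool jog_arm, never from a script. Its argument "rows" is a list of rows, each a list of 2 entries, a list of its own where there are three numbers: the shift along the tool's x, y, z in mm, then the turn, a rotation vector about the tool's x, y, z in rad. A call has 1 to 10 rows; each row is the pose to reach, as a shift and turn from the pose commanded when the call began, along the tool's axes at that moment; what a row does not reach only later rows make up. A row lasts 1/10 s, in which the tool goes at most 50 mm and 8.59 degrees, less where a joint would pass 70% of its speed; a pose out of reach is approached as far as the arm can. A call with a gripper value outside its range is refused whole. "grip" is the finger opening in mm, from 0 to 85.4, set as the call begins (left out, the last holds). The fingers move at their own pace and stop on an object; "force" is the grip in N (left out, the last holds). Time passes only in rows, so rows that repeat a pose let the fingers close. It gives the time, the measured TCP pose, the force, the opening and the grip force at its end, in the units of the state.
- r.sense(): the state, without advancing time (a new reading comes with each control period).
- r.snapshot(name): name is "scene" or "top" or "wrist"; returns (picture, depth): 480x640x3 uint8, blue, green, red; 480x640 float32, mm along the optical axis (not along the pixel's ray), 0 where there is no reading.
- r.camera_params(name): a dict with "fx", "fy", "cx", "cy" (pixels), "pose" (4x4, takes a point from camera to world coordinates); the wrist camera has in their place "tool_from_camera" (4x4, takes a point from camera to tool coordinates, whose origin is the TCP and whose axes are the flange's). Camera axes: x right, y down, z forward; pixel columns grow to the right and rows downward; lengths in mm; the calibration is good to about 2 mm. The wrist camera is an equidistant fisheye: a pixel r from the principal point sees the ray r / f radians off the axis. A picture is of the moment at which its call begins: read the wrist's pose just before it. camera_params takes no time and is no camera call.
- r.hand_in(): hands the job in; it is judged then, once.
The state is a dict: "time": time; "joint_pos": joint angles; "qd": joint speeds; "joint_efforts": joint torques, N m; "tool_pos": TCP position; "tcp_rot": TCP orientation; "ft_force": force on the tool from outside, world axes, zero at the start; "wrist_torque": the same for the moment, N m; "finger_gap": finger opening in mm; "grip_force": force on a finger pad.
Only numpy, scipy, OpenCV 4.12 (cv2) and the standard library are available. Lean on these libraries where they do the work, as an engineer would, in place of code of your own. Each camera call takes 0.05 s, during which the arm holds its last target. There are 200 camera calls.

### The job

Start a new batch on the hopper sorter: first turn the batch dial's pointer to its red zero mark, then drop every green terminal block and every black card guide on the table through the hopper, each into the bin that carries a tag of its own colour, setting the diverter lever beforehand so that none ever lands in the wrong bin (the flap shuts the side the lever leans to). When all are in, lay the orange dust cover centred and flat on the hopper so that it closes the mouth; leave the dial at zero and everything else on the table where it is.

Things in the scene. Friction and masses are not known exactly. Their poses are not given: they have to be found in the camera images.
- sorter: Fixed oak sorter, 270 mm wide (y, +y left) by 96 deep (x, +x away from robot); origin: centre of underside. Hopper in the middle, 96 (x) by 108 (y) outside, rim 175 mm up. Under it two bins, y 2 to 135 and -2 to -135 mm, under smooth clear roofs sloping from 117 mm high at the hopper to 60 at the ends: parts enter only by the hopper and cannot be taken out; a part dropped on a roof slides off to the table.
- mouth (a point): Centre of the hopper's open mouth, level with its rim, 175 mm above the table; the opening is 84 mm (sorter x) by 96 mm (sorter y).
- lever (a joint): Lever in front of the hopper, one piece with the flap inside it, hinged about sorter x. 0 upright, +0.53 rad fully to sorter +y (left), -0.53 fully to -y. The flap leans the same way and shuts that side's bin: a part dropped in goes to the OTHER side (lever left: right bin). Beyond 0.4 rad either way it diverts surely. Stays where left; about 2 N at the tip moves it; stops at its ends.
- lever_pivot (a point): Point on the lever's hinge axis straight below the upright lever, 100 mm in front of the sorter's middle (52 mm clear of the hopper's front), 85 mm above the table. The lever is a 10 mm steel rod rising from here.
- lever_tip (a point): Top of the lever, 124 mm from lever_pivot: end of its red cylindrical grip, 18 mm thick, 32 mm long (the grip is the last 32 mm).
- green_tag: Fixed green plastic tag plate, 80 x 14 mm, 50 mm high, standing against one outer end of the sorter: the bin on that side is for the green terminal blocks. Origin at the centre of its underside. It may be at either end.
- black_tag: Fixed black tag plate of the same size at the other end of the sorter: the bin on that side is for the black card guides. Origin at the centre of its underside.
- dial: Batch dial: fixed grey box 100 x 100 mm, 34 mm high, with a white face on top; origin at the centre of its underside. The broad red zero mark lies towards its own +x from the centre.
- dial_knob (a joint): Angle of the dial's black pointer knob about the vertical, from the zero mark, anticlockwise from above positive (0: the yellow stripe points at the red mark; 0.1 rad is 6 degrees). Range -0.6 to 3.0; starts between 0.7 and 2.6. Light friction (0.04 N m), stays where left.
- knob_grip (a point): On the knob's axis at the height to grip, 59 mm above the table. The knob is a bar 50 mm long (along the pointer), 12 mm thick, from 45 to 72 mm above the table, on a 36 mm round foot; the broad yellow stripe on its top runs from the centre to the pointing end.
- cover: Loose orange dust cover: disc 144 mm across, 6 mm thick, with an upright black round knob 22 mm thick and 32 mm high at its centre; 80 to 170 g; origin at the centre of its underside. Starts flat on the table; belongs on the hopper's rim.
- terminal0: Green terminal block with three steel screw heads on top, 36 mm long (its x), 16 mm wide (y), 15 mm high (z), 20 g; origin at the centre of its underside. Lies loose on the table, long side level, turned anyhow. Two or three of the three are there; an absent one reads None.
- terminal1: Green terminal block with three steel screw heads on top, 36 mm long (its x), 16 mm wide (y), 15 mm high (z), 20 g; origin at the centre of its underside. Lies loose on the table, long side level, turned anyhow. Two or three of the three are there; an absent one reads None.
- terminal2: Green terminal block with three steel screw heads on top, 36 mm long (its x), 16 mm wide (y), 15 mm high (z), 20 g; origin at the centre of its underside. Lies loose on the table, long side level, turned anyhow. Two or three of the three are there; an absent one reads None.
- guide0: Black card guide with a grey groove along its top, 36 mm long (its x), 16 mm wide (y), 15 mm high (z), 20 g; origin at the centre of its underside. Lies loose on the table, long side level, turned anyhow. Two or three of the three are there; an absent one reads None.
- guide1: Black card guide with a grey groove along its top, 36 mm long (its x), 16 mm wide (y), 15 mm high (z), 20 g; origin at the centre of its underside. Lies loose on the table, long side level, turned anyhow. Two or three of the three are there; an absent one reads None.
- guide2: Black card guide with a grey groove along its top, 36 mm long (its x), 16 mm wide (y), 15 mm high (z), 20 g; origin at the centre of its underside. Lies loose on the table, long side level, turned anyhow. Two or three of the three are there; an absent one reads None.
- screwdriver: Bystander: red-handled screwdriver. Lies loose on the table, not to be disturbed.
- tape: Bystander: yellow roll of tape, 90 mm across. Lies loose on the table, not to be disturbed.
- board: Bystander: green circuit board 100 x 80 mm. Lies loose on the table, not to be disturbed.
- jar: Bystander: jar, 60 mm across, 75 mm high. Lies loose on the table, not to be disturbed.
Not all that is in view belongs to the job. Of the things shaped like the black_tag, the black one is meant.

How it is judged:
By the outcome, as a careful person would: the job done as asked, in the order asked, and still so for the second after the job is handed in, with the robot touching nothing.
Of terminal0, terminal1, terminal2 only 2 to 3 are there at a start; the rules pass over those that are not, and their reading is None.
Of guide0, guide1, guide2 only 2 to 3 are there at a start; the rules pass over those that are not, and their reading is None.
At some moment in a run one of terminal0, terminal1, terminal2, guide0, guide1, guide2 may be knocked a few centimetres aside while the robot is not near it.
Once in a run the grip may slacken for a moment while it holds something.
It also fails if it takes over 210 s, if anything falls off the work surface, if the arm or the gripper's body presses on something with over 40 N, if the wrist force passes 120 N, or if a joint passes its speed limit or range.

## Working session

There is one attempt and no reset: what is moved stays moved. The work goes in short steps, Python scripts to look and compute and a tool call to move; the robot and the scene stay as the last step left them, time stands still between calls to the robot, and variables do not carry over. Pictures are saved under pics/ and viewed, at most 14 in all, crops included, and the job is handed in when it is done.

Besides the shell and the picture viewer there is one more tool, called after ">>>" by a JSON object that holds its "op" and its "data". jog_arm: Moves the arm, as the interface text tells. Its arguments: {"type":"object","properties":{"rows":{"type":"array"},"grip":{"type":"number"},"force":{"type":"number"}},"required":["rows"]}

```bash
mkdir -p pics; python3 - <<'E'
from bench import r
import cv2,numpy as np
for n in("scene","top"):
    p,d=r.snapshot(n); cv2.imwrite(f"pics/{n}0.png",p); np.save(f"{n}0.npy",d)
    c=r.camera_params(n); print(n,{k:np.round(v,3).tolist() if k=="pose" else v for k,v in c.items()})
print(r.camera_params("wrist")); print(r.sense())
E
```

```text
scene {'fx': 579.2152411414098, 'fy': 579.2152411414098, 'cx': 323.07187435341405, 'cy': 241.94481707804542, 'pose': [[0.693, 0.487, -0.531, 1201.957], [0.721, -0.463, 0.516, -572.156], [0.006, -0.741, -0.672, 970.332], [0.0, 0.0, 0.0, 1.0]]}
top {'fx': 480.6107417506879, 'fy': 480.6107417506879, 'cx': 321.9578979314612, 'cy': 242.40607199716425, 'pose': [[0.063, -0.973, 0.22, 363.259], [-0.998, -0.06, 0.019, 67.362], [-0.005, -0.221, -0.975, 1038.353], [0.0, 0.0, 0.0, 1.0]]}
{'fx': 371.64829954431775, 'fy': 371.64829954431775, 'cx': 317.66995938149034, 'cy': 235.71189607269446, 'tool_from_camera': array([[ 2.69830600e-04, -9.51122880e-01, -3.08812556e-01,
         7.95412298e+01],
       [ 9.99999883e-01,  3.80571150e-04, -2.98366623e-04,
         1.06605376e-02],
       [ 4.01308471e-04, -3.08812440e-01,  9.51122871e-01,
        -1.42978672e+02],
       [ 0.00000000e+00,  0.00000000e+00,  0.00000000e+00,
         1.00000000e+00]])}
{'time': 0.1, 'joint_pos': array([-7.28467135e+01,  7.50980120e+00,  8.53236304e+01,  6.13920066e-04,
        8.72635588e+01, -4.89501416e+00]), 'qd': array([-0.03729964, -0.1144881 , -0.1260771 ,  0.00136279, -0.00398659,
        0.0011805 ]), 'joint_efforts': array([ 1.19263754e-03, -5.70954180e+01, -5.01939833e+01, -2.05920769e-04,
        8.14680388e-03, -2.51801788e-05]), 'tool_pos': array([ 225.08766984, -555.63071381,  230.35390631]), 'tcp_rot': array([-1.79903416e+02, -8.88713437e-03,  2.20482634e+01]), 'ft_force': array([-0.82549924, -0.00881444,  0.66908953]), 'wrist_torque': array([-0.04355746, -0.08248102, -0.01986465]), 'grip_force': 0.0, 'finger_gap': 85.3090704050568}
```

View pics/top0.png

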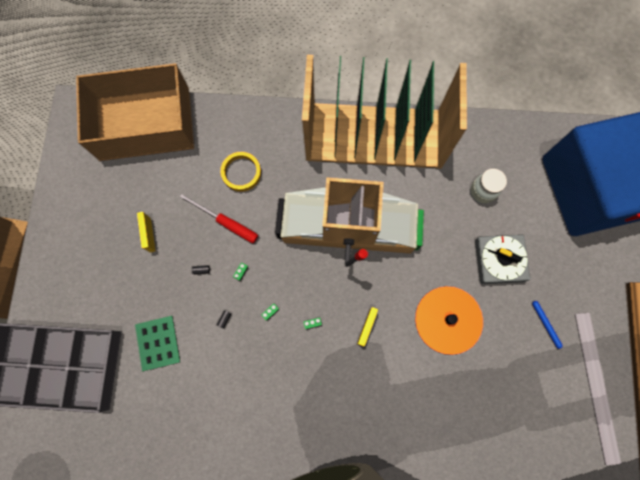

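View pics/scene0.png

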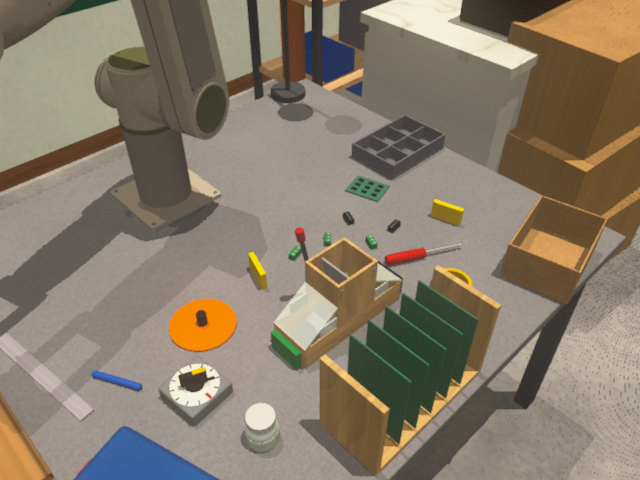

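```bash
cat > h.py <<'E'
from bench import r
import cv2,numpy as np
from scipy.spatial.transform import Rotation as R
def ray(n,u,v,T=None):
    c=r.camera_params(n)
    if n=="wrist":
        x,y=(u-c["cx"])/c["fx"],(v-c["cy"])/c["fy"]; t=np.hypot(x,y)+1e-9
        d=np.array([x/t*np.sin(t),y/t*np.sin(t),np.cos(t)]); P=T@c["tool_from_camera"]
    else:
        d=np.array([(u-c["cx"])/c["fx"],(v-c["cy"])/c["fy"],1]); P=c["pose"]
    return P[:3,3],P[:3,:3]@d
def px(n,u,v,z,T=None):
    o,d=ray(n,u,v,T); return np.round((o+d*(z-o[2])/d[2])[:2],1)
def tool(s=None):
    s=s or r.sense(); T=np.eye(4); T[:3,3]=s["tool_pos"]; T[:3,:3]=R.from_euler("xyz",s["tcp_rot"],degrees=True).as_matrix(); return T
def wsnap(name,crop=None,k=1):
    T=tool(); p,d=r.snapshot("wrist"); np.save(f"{name}_T.npy",T)
    if crop: a,b,c,e=crop; p=p[b:e,a:c]
    cv2.imwrite(f"pics/{name}.png",cv2.resize(p,None,fx=k,fy=k,interpolation=cv2.INTER_CUBIC)); return T
def go(x,y,z,yaw,n=None):
    "shift/rotvec in current tool axes to pointing-down pose with tool yaw"
    T=tool(); W=R.from_euler("xyz",[180,0,yaw],degrees=True).as_matrix()
    d=T[:3,:3].T@(np.array([x,y,z])-T[:3,3]); w=R.from_matrix(T[:3,:3].T@W).as_rotvec()
    print("shift",np.round(d,1).tolist(),"rot",np.round(w,3).tolist(),"rows>=",round(max(np.linalg.norm(d)/50,np.degrees(np.linalg.norm(w))/8.59),1))
E
python3 - <<'E'
from h import *
p=cv2.imread("pics/top0.png")
cv2.imwrite("pics/topA.png",cv2.resize(p[170:350,180:440],None,fx=3,fy=3,interpolation=cv2.INTER_CUBIC))
cv2.imwrite("pics/topB.png",cv2.resize(p[220:360,400:540],None,fx=4,fy=4,interpolation=cv2.INTER_CUBIC))
for n,u,v,z in[("t",241,272,15),("t",271,312,15),("t",313,324,15),("g",201,269,15),("g",224,319,15),("cover",450,320,6),("coverknob",451,319,38),("dial",504,258,34),("blacktag",280,217,50),("greentag",420,228,50),("tip",362,254,190),("mouthTL",328,180,175),("TR",382,182,175),("BR",378,246,175),("BL",324,239,175),("jar",492,183,75),("tape",240,171,10)]:
    print(n,px("top",u,v,z))
E
```

```text
t [518.  257.1]
t [436.8 185.1]
t [417.4  94.8]
g [519.2 344. ]
g [416.  282.9]
cover [ 444.4 -194.6]
coverknob [ 444.  -188.5]
dial [ 579.8 -301.2]
blacktag [636.1 179.3]
greentag [ 630.3 -119.2]
tip [537.7  10.4]
mouthTL [679.8  80.2]
TR [682.1 -22.2]
BR [557.6 -19.2]
BL [564.6  80.6]
jar [ 731.  -264.2]
tape [749.7 283.5]
```

View pics/topA.png

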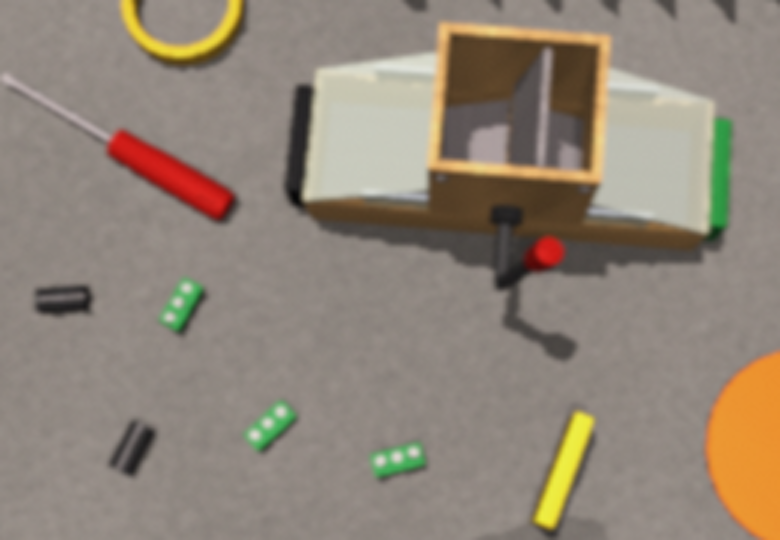

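View pics/topB.png

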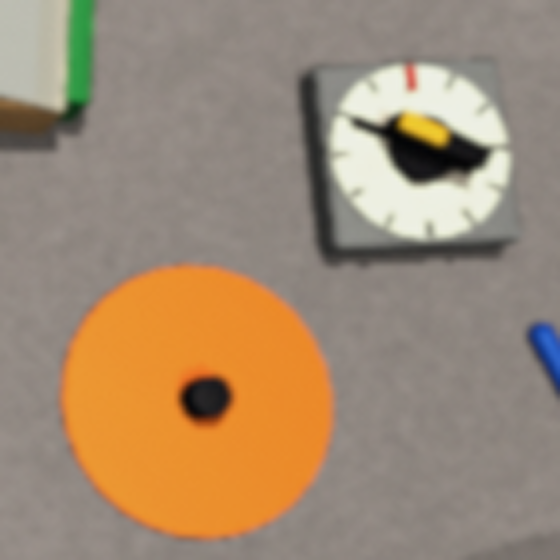

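```bash
python3 - <<'E'
from h import *
A=lambda u,v,z:px("top",180+u/3,170+v/3,z)
B=lambda u,v,z:px("top",400+u/4,220+v/4,z)
c=[A(440,24,175),A(608,38,175),A(600,182,175),A(430,170,175)]
m=np.mean(c,0); ux=c[0]+c[1]-c[2]-c[3]; uy=c[0]+c[3]-c[1]-c[2]
print("rim",c,"mouth",m,"yaw",np.degrees(np.arctan2(ux[1],ux[0])),np.degrees(np.arctan2(uy[1],uy[0]))-90,np.hypot(*ux)/2,np.hypot(*uy)/2)
print("tags",A(304,143,50),A(722,170,50))
for z in(190,195,200,209):print("tip",z,A(548,252,z))
d=np.mean([B(312,66,34),B(498,56,34),B(517,240,34),B(331,250,34)],0)
mk=B(411,76,34);print("dial",d,"face",B(421,151,34),"mark",mk,np.degrees(np.arctan2(*(mk-d)[::-1])))
a,b=B(446,138,72),B(400,121,72);print("knob",a,b,np.degrees(np.arctan2(*(b-a)[::-1])))
p=cv2.imread("pics/top0.png"); h=cv2.cvtColor(p,cv2.COLOR_BGR2HSV)
for n,(u,v) in dict(t0=(241,272),t1=(271,312),t2=(313,324),g0=(201,269),g1=(224,319)).items():
    s=np.s_[v-16:v+16,u-16:u+16]
    M=(cv2.inRange(h[s],(40,90,40),(85,255,255)) if n[0]=="t" else cv2.inRange(p[s],(0,0,0),(55,55,55)))
    k,l,st,ce=cv2.connectedComponentsWithStats(M); i=1+st[1:,4].argmax()
    q=cv2.boxPoints(cv2.minAreaRect(np.argwhere(l==i)[:,::-1].astype(np.float32)))+[u-16,v-16]
    w=np.array([px("top",*x,12) for x in q]); e=[w[1]-w[0],w[2]-w[1]]; e=max(e,key=np.linalg.norm)
    print(n,w.mean(0).round(),"long axis yaw",round(np.degrees(np.arctan2(e[1],e[0]))%180),np.linalg.norm(w[1]-w[0]),np.linalg.norm(w[2]-w[1]))
E
```

```text
rim [array([683.7,  82.9]), array([680.8, -23.5]), array([586.8, -21.8]), array([588. ,  83.3])] mouth [634.825  30.225] yaw -0.634244714426118 -1.1105592272847389 94.85581163007359 105.76986810996787
tags [634.8 176.3] [ 633.3 -120.5]
tip 190 [537.8   9.2]
tip 195 [536.7   9.6]
tip 200 [535.7   9.9]
tip 209 [533.9  10.5]
dial [ 579.7  -300.35] face [ 580.5 -303.8] mark [ 621.1 -299.3] 1.452842369376609
knob [ 579.8 -302.7] [ 587.3 -279.4] 72.15723452920702
t0 [520. 260.] long axis yaw 157 35.65010518918569 17.58010238878031
t1 [437. 188.] long axis yaw 139 35.44686163823252 16.671232707871386
t2 [420.  96.] long axis yaw 106 34.848385902362814 16.3321768298044
g0 [514. 344.] long axis yaw 101 34.96755639160394 7.227724399837063
g1 [414. 279.] long axis yaw 159 30.45586971340662 5.830951894845275
```

```bash
python3 -c "
from h import *
go(580,-302,150,72)"
```

```text
shift [424.2, -101.7, 80.6] rot [-0.002, -0.001, -0.872] rows>= 8.9
```

>>> {"op": "jog_arm", "data": {"rows": [[[424, -102, 81], [0, 0, -0.872]], [[424, -102, 81], [0, 0, -0.872]], [[424, -102, 81], [0, 0, -0.872]], [[424, -102, 81], [0, 0, -0.872]], [[424, -102, 81], [0, 0, -0.872]], [[424, -102, 81], [0, 0, -0.872]], [[424, -102, 81], [0, 0, -0.872]], [[424, -102, 81], [0, 0, -0.872]], [[424, -102, 81], [0, 0, -0.872]], [[424, -102, 81], [0, 0, -0.872]]], "grip": 50}}

```text
time: 1.1
tool_pos: [582.7, -297.4, 147.7]
tcp_rot: [-179.9, -0.1, 72.3]
ft_force: [-0.9, -0.3, 0.2]
finger_gap: 50.3
grip_force: 0.0
```

```bash
python3 -c "
from h import *
wsnap('w1'); s=r.sense(); print(s['tool_pos'],s['tcp_rot']); go(580,-302,48,72)"
```

```text
[ 580.98812147 -299.61074058  148.36547565] [-1.79844155e+02 -5.72077147e-02  7.22447181e+01]
shift [-2.7, 0.1, 100.4] rot [-0.003, -0.001, 0.004] rows>= 2.0
```

View pics/w1.png

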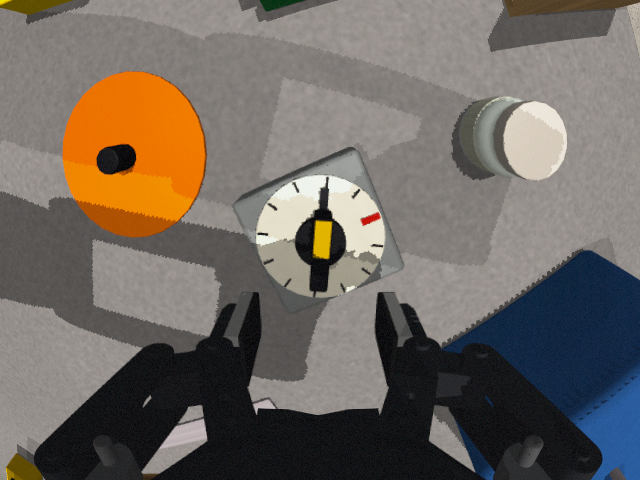

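```bash
python3 -c "
from h import *
T=np.load('w1_T.npy'); W=lambda u,v,z:px('wrist',u,v,z,T)
a,b,e=W(320.5,257,72),W(323,221,72),W(319,290,72); print(a,b,e,np.degrees(np.arctan2(*(b-e)[::-1])))
d=np.mean([W(233,205,34),W(357,148,34),W(402,268,34),W(288,313,34)],0); m=W(370,219,34); f=W(321,236,34)
print(d,f,m,[np.degrees(np.arctan2(*(m-k)[::-1])) for k in(d,f,a)])
print('cover',W(116,159,22),W(134,153,6),'jar',W(533,140,75))
# box edge dir
print([np.degrees(np.arctan2(*(W(*p,34)-W(*q,34))[::-1])) for p,q in[((402,268),(288,313)),((357,148),(233,205)),((402,268),(357,148))]])
"
```

```text
[ 582.7 -303.2] [ 591.3 -281.2] [ 574.8 -325. ] 69.3579896843628
[ 582.875 -302.125] [ 583.7 -301.7] [ 621.3 -300.2] [np.float64(2.867982905249785), np.float64(2.2845244580078794), np.float64(4.444106121652701)]
cover [ 446.2 -194.2] [ 455.4 -194.5] jar [ 737.6 -268.6]
[np.float64(6.049687863032777), np.float64(6.875650731474453), np.float64(-85.07899324754653)]
```

>>> {"op": "jog_arm", "data": {"rows": [[[1, 1.6, 40], [0, 0, 0.035]], [[1, 1.6, 75], [0, 0, 0.035]], [[1, 1.6, 102], [0, 0, 0.035]], [[1, 1.6, 102], [0, 0, 0.035]], [[1, 1.6, 102], [0, 0, 0.035]]]}}

```text
time: 1.65
tool_pos: [580.9, -302.6, 48.5]
tcp_rot: [-179.9, -0.0, 69.9]
ft_force: [0.7, -0.5, 1.0]
finger_gap: 50.0
grip_force: 0.0
```

>>> {"op": "jog_arm", "data": {"rows": [[[0, 0, 0], [0, 0, 0]], [[0, 0, 0], [0, 0, 0]], [[0, 0, 0], [0, 0, 0]], [[0, 0, 0], [0, 0, 0]], [[0, 0, 0], [0, 0, 0]], [[0, 0, 0], [0, 0, 0]]], "grip": 6, "force": 40}}

```text
time: 2.25
tool_pos: [582.7, -302.9, 50.7]
tcp_rot: [179.8, 0.1, 70.0]
ft_force: [-3.3, -0.0, 7.0]
finger_gap: 11.1
grip_force: 40.5
```

>>> {"op": "jog_arm", "data": {"rows": [[[0, 0, -1], [0, 0, 0.13]], [[0, 0, -1], [0, 0, 0.26]], [[0, 0, -1], [0, 0, 0.39]], [[0, 0, -1], [0, 0, 0.52]], [[0, 0, -1], [0, 0, 0.65]], [[0, 0, -1], [0, 0, 0.78]], [[0, 0, -1], [0, 0, 0.91]], [[0, 0, -1], [0, 0, 1.04]], [[0, 0, -1], [0, 0, 1.16]], [[0, 0, -1], [0, 0, 1.16]]]}}

```text
time: 3.25
tool_pos: [583.0, -303.3, 50.8]
tcp_rot: [179.8, -0.2, 3.3]
ft_force: [2.5, -4.1, -2.6]
finger_gap: 11.1
grip_force: 39.5
```

>>> {"op": "jog_arm", "data": {"rows": [[[0, 0, 0], [0, 0, 0]], [[0, 0, 0], [0, 0, 0]], [[0, 0, 0], [0, 0, 0]]]}}

```text
time: 3.55
tool_pos: [583.0, -303.4, 50.8]
tcp_rot: [179.8, -0.2, 3.5]
ft_force: [2.7, -3.5, -2.0]
finger_gap: 11.1
grip_force: 39.5
```

>>> {"op": "jog_arm", "data": {"rows": [[[0, 0, 0], [0, 0, 0]], [[0, 0, 0], [0, 0, 0]], [[0, 0, 0], [0, 0, 0]], [[0, 0, -40], [0, 0, 0]], [[0, 0, -80], [0, 0, 0]], [[0, 0, -80], [0, 0, 0]], [[0, 0, -80], [0, 0, 0]], [[0, 0, -80], [0, 0, 0]]], "grip": 40}}

```text
time: 4.35
tool_pos: [581.1, -301.5, 128.1]
tcp_rot: [-179.9, 0.1, 3.5]
ft_force: [0.4, -0.3, -1.1]
finger_gap: 39.8
grip_force: 0.0
```

```bash
python3 -c "
from h import *
wsnap('w2',(180,100,480,320),2.6)"
```

```text
(no output)
```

View pics/w2.png

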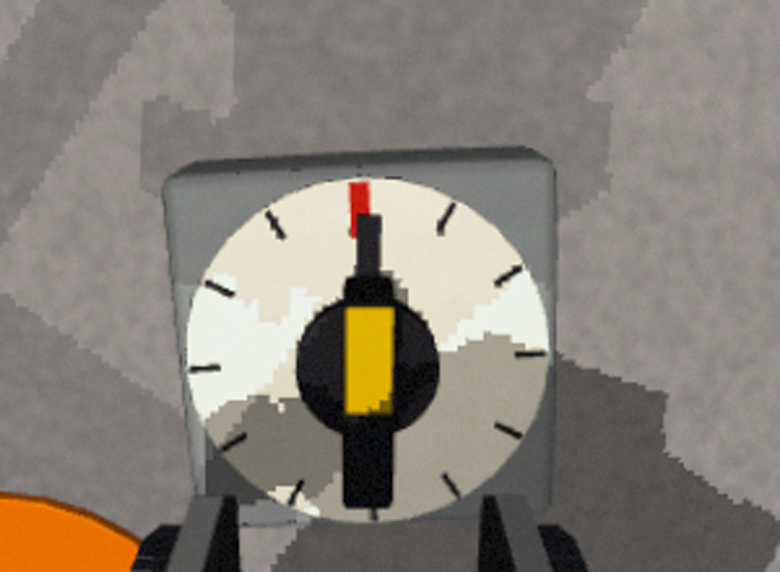

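>>> {"op": "jog_arm", "data": {"rows": [[[1, 1, 40], [0, 0, -0.045]], [[1, 1, 79], [0, 0, -0.045]], [[1, 1, 79], [0, 0, -0.045]], [[1, 1, 79], [0, 0, -0.045]]]}}

```text
time: 4.8
tool_pos: [580.7, -301.9, 47.2]
tcp_rot: [-179.8, 0.3, 6.1]
ft_force: [0.3, 0.0, 0.4]
finger_gap: 40.1
grip_force: 0.0
```

>>> {"op": "jog_arm", "data": {"rows": [[[0, 0, 0], [0, 0, 0]], [[0, 0, 0], [0, 0, 0]], [[0, 0, 0], [0, 0, 0]], [[0, 0, 0], [0, 0, 0]], [[0, 0, 0], [0, 0, 0]], [[0, 0, 0], [0, 0, 0]]], "grip": 6}}

```text
time: 5.4
tool_pos: [583.4, -303.2, 51.2]
tcp_rot: [179.9, -0.1, 6.1]
ft_force: [0.9, -1.0, 3.2]
finger_gap: 11.0
grip_force: 43.7
```

>>> {"op": "jog_arm", "data": {"rows": [[[0, 0, 0], [0, 0, 0]], [[0, 0, 0], [0, 0, 0]], [[0, 0, 0], [0, 0, 0]], [[0, 0, -50], [0, 0, 0]], [[0, 0, -100], [0, 0, 0]], [[0, 0, -150], [0, 0, 0]], [[0, 0, -200], [0, 0, 0]], [[0, 0, -200], [0, 0, 0]], [[0, 0, -200], [0, 0, 0]]], "grip": 40}}

```text
time: 6.3
tool_pos: [583.7, -303.4, 252.6]
tcp_rot: [179.9, -0.2, 6.1]
ft_force: [-1.2, -1.7, -0.7]
finger_gap: 40.2
grip_force: 0.0
```

```bash
python3 -c "
from h import *
wsnap('w3'); s=r.sense(); print(s['tool_pos'],s['tcp_rot'])"
```

```text
[ 582.7361664  -302.78764388  249.9734507 ] [-1.79991779e+02  4.77626873e-03  6.11961985e+00]
```

View pics/w3.png

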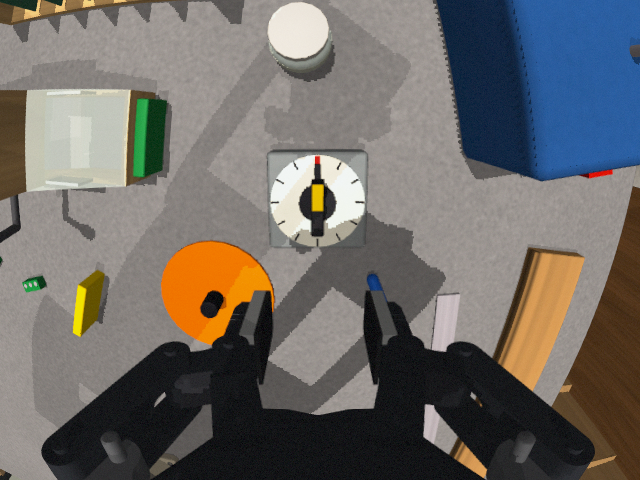

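>>> {"op": "jog_arm", "data": {"rows": [[[-10, -356, -10], [0, 0, -1.465]], [[-10, -356, -10], [0, 0, -1.465]], [[-10, -356, -10], [0, 0, -1.465]], [[-10, -356, -10], [0, 0, -1.465]], [[-10, -356, -10], [0, 0, -1.465]], [[-10, -356, -10], [0, 0, -1.465]], [[-10, -356, -10], [0, 0, -1.465]], [[-10, -356, -10], [0, 0, -1.465]], [[-10, -356, -10], [0, 0, -1.465]], [[-10, -356, -10], [0, 0, -1.465]]], "grip": 0}}

```text
time: 7.35
tool_pos: [533.5, 50.9, 257.4]
tcp_rot: [-179.7, -0.0, 90.5]
ft_force: [0.5, 0.1, -0.7]
finger_gap: 0.1
grip_force: 0.0
```

>>> {"op": "jog_arm", "data": {"rows": [[[0, 0, 0], [0, 0, -0.03]], [[0, 0, 0], [0, 0, -0.03]], [[0, 0, 0], [0, 0, -0.03]], [[0, 0, 0], [0, 0, -0.03]]]}}

```text
time: 7.75
tool_pos: [534.8, 49.8, 259.8]
tcp_rot: [-180.0, -0.0, 91.7]
ft_force: [0.1, 0.3, -0.5]
finger_gap: -0.1
grip_force: 0.0
```

```bash
python3 -c "
from h import *
go(535,48,180,90);p,d=r.snapshot('scene');cv2.imwrite('pics/s1.png',cv2.resize(p[180:380,230:470],None,fx=3,fy=3,interpolation=cv2.INTER_CUBIC))"
```

```text
shift [-1.8, 0.2, 79.8] rot [-0.001, -0.0, 0.029] rows>= 1.6
```

View pics/s1.png

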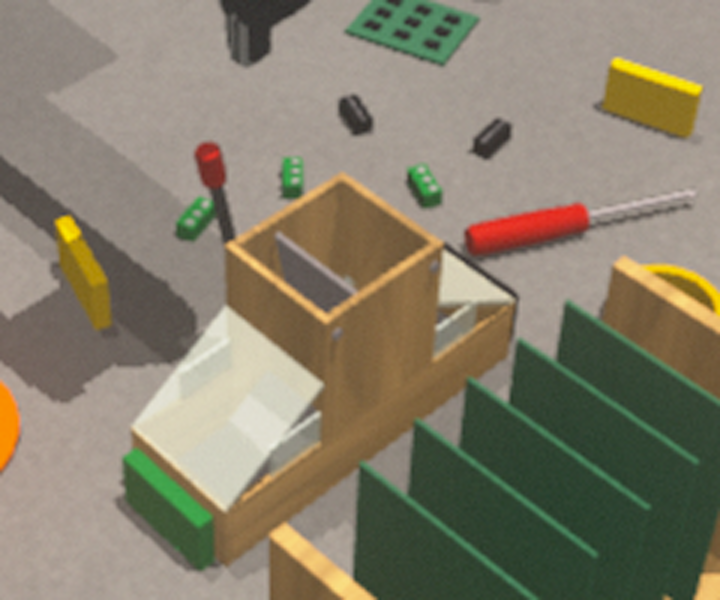

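>>> {"op": "jog_arm", "data": {"rows": [[[-2, 0, 40], [0, 0, 0.03]], [[-2, 0, 80], [0, 0, 0.03]], [[-2, 0, 80], [0, 0, 0.03]], [[-12, 0, 80], [0, 0, 0.03]], [[-22, 0, 80], [0, 0, 0.03]], [[-32, 0, 80], [0, 0, 0.03]], [[-40, 0, 80], [0, 0, 0.03]], [[-46, 0, 80], [0, 0, 0.03]], [[-50, 0, 80], [0, 0, 0.03]], [[-50, 0, 80], [0, 0, 0.03]]]}}

```text
time: 8.8
tool_pos: [536.6, -0.7, 180.6]
tcp_rot: [180.0, 0.0, 90.0]
ft_force: [0.1, 0.7, 0.7]
finger_gap: 0.0
grip_force: 0.0
```

>>> {"op": "jog_arm", "data": {"rows": [[[-1, 0, 0], [0, 0, 0]], [[-2, 0, 0], [0, 0, 0]], [[-3, 0, 0], [0, 0, 0]], [[-3, 0, 0], [0, 0, 0]]]}}

```text
time: 9.2
tool_pos: [536.4, -2.8, 180.2]
tcp_rot: [-180.0, -0.0, 90.1]
ft_force: [1.0, 1.1, -0.4]
finger_gap: -0.1
grip_force: 0.4
```

```bash
python3 -c "
from h import *
go(535,-3,280,90);print(r.sense()['ft_force']);p,d=r.snapshot('top')
q,d=r.snapshot('scene');cv2.imwrite('pics/s2.png',np.hstack([cv2.resize(p[170:350,290:430],None,fx=2.8,fy=2.8,interpolation=cv2.INTER_CUBIC),cv2.resize(q[180:360,250:390],None,fx=2.8,fy=2.8,interpolation=cv2.INTER_CUBIC)]))"
```

```text
shift [-0.2, -1.4, -99.8] rot [-0.0, -0.0, 0.001] rows>= 2.0
[ 1.00564926  1.05377645 -0.43664122]
```

View pics/s2.png

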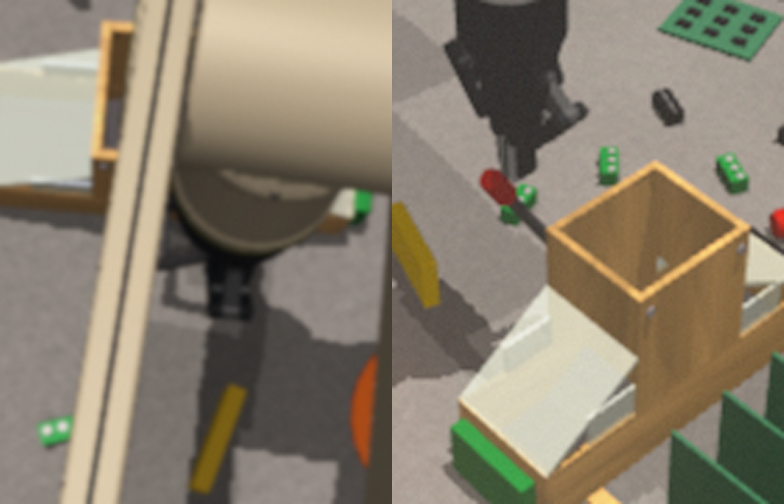

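>>> {"op": "jog_arm", "data": {"rows": [[[-1, 0, 0], [0, 0, 0]], [[-2, 0, 0], [0, 0, 0]], [[-3, 0, 0], [0, 0, 0]], [[-3, 0, 0], [0, 0, 0]]]}}

```text
time: 9.7
tool_pos: [536.5, -5.1, 180.2]
tcp_rot: [-180.0, -0.1, 90.1]
ft_force: [0.1, 5.9, -0.7]
finger_gap: -0.2
grip_force: 2.5
```

>>> {"op": "jog_arm", "data": {"rows": [[[-1, 0, 0], [0, 0, 0]], [[-2, 0, 0], [0, 0, 0]], [[-2, 0, 0], [0, 0, 0]]]}}

```text
time: 10.0
tool_pos: [536.5, -5.4, 180.1]
tcp_rot: [-180.0, -0.3, 90.1]
ft_force: [0.5, 13.4, -0.4]
finger_gap: -0.1
grip_force: 5.6
```

>>> {"op": "jog_arm", "data": {"rows": [[[6, 0, 0], [0, 0, 0]], [[6, 0, -50], [0, 0, 0]], [[6, 0, -90], [0, 0, 0]], [[50, -20, -110], [0, 0, 0]], [[98, -40, -110], [0, 0, 0]], [[145, -55, -110], [0, 0, 0]], [[190, -76, -110], [0, 0, 0]], [[237, -76, -110], [0, 0, 0]], [[237, -76, -110], [0, 0, 0]], [[237, -76, -110], [0, 0, 0]]], "grip": 50}}

```text
time: 11.0
tool_pos: [460.0, 229.8, 290.2]
tcp_rot: [180.0, 0.1, 90.2]
ft_force: [-0.0, -1.2, 0.2]
finger_gap: 49.9
grip_force: 0.0
```

```bash
python3 -c "
from h import *
wsnap('w4'); s=r.sense(); print(s['tool_pos'],s['tcp_rot'])"
```

```text
[460.29815637 228.76675569 290.23848106] [1.79990427e+02 5.74274667e-02 9.01054305e+01]
```

View pics/w4.png

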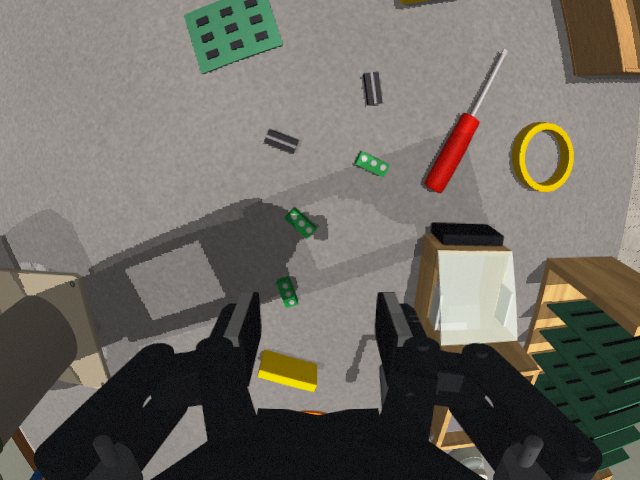

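```bash
python3 -c "
from h import *
T=np.load('w4_T.npy'); W=lambda u,v,z:px('wrist',u,v,z,T)
for n,a,b in[('g0',(370,72),(375,105)),('g1',(265,133),(298,148)),('t0',(356,156),(387,170)),('t1',(288,210),(313,235)),('t2',(283,278),(293,305))]:
    p,q=W(*a,13),W(*b,13); print(n,(p+q)/2,np.hypot(*(p-q)),np.degrees(np.arctan2(*(p-q)[::-1]))%180)
"
```

```text
g0 [521. 345.] 38.075714044519266 99.06650273981617
g1 [419.5 284.9] 41.153371672318684 154.68031308969043
t0 [521.75 259.8 ] 39.43158632365679 157.01128319791934
t1 [440.5 188.6] 42.29657196511323 133.6588722202829
t2 [423.5  97.9] 39.92242477605789 106.89169574467454
```

>>> {"op": "jog_arm", "data": {"rows": [[[115, 60, 210], [0, 0, -0.16]], [[115, 60, 210], [0, 0, -0.16]], [[115, 60, 210], [0, 0, -0.16]], [[115, 60, 210], [0, 0, -0.16]], [[115, 60, 210], [0, 0, -0.16]], [[115, 60, 230], [0, 0, -0.16]], [[115, 60, 250], [0, 0, -0.16]], [[115, 60, 270], [0, 0, -0.16]], [[115, 60, 284], [0, 0, -0.16]], [[115, 60, 286], [0, 0, -0.16]]], "grip": 45}}

```text
time: 12.05
tool_pos: [519.4, 341.8, 2.0]
tcp_rot: [-179.8, 0.1, 99.1]
ft_force: [0.2, 0.2, 0.3]
finger_gap: 45.1
grip_force: 0.0
```

>>> {"op": "jog_arm", "data": {"rows": [[[0, 0, 0], [0, 0, 0]], [[0, 0, 0], [0, 0, 0]], [[0, 0, 0], [0, 0, 0]], [[0, 0, 0], [0, 0, 0]], [[0, 0, 0], [0, 0, 0]], [[0, 0, 0], [0, 0, 0]]], "grip": 5, "force": 45}}

```text
time: 12.65
tool_pos: [521.3, 344.5, 5.9]
tcp_rot: [179.9, -0.0, 99.2]
ft_force: [-0.1, -2.2, 6.2]
finger_gap: 14.4
grip_force: 45.6
```

>>> {"op": "jog_arm", "data": {"rows": [[[0, 0, -50], [0, 0, 0]], [[0, 0, -100], [0, 0, 0]], [[0, 0, -150], [0, 0, 0]], [[-40, 8, -180], [0, 0, 0]], [[-85, 16, -200], [0, 0, 0]], [[-133, 25, -210], [0, 0, 0]], [[-181, 35, -215], [0, 0, 0]], [[-230, 44, -215], [0, 0, 0]], [[-278, 54, -215], [0, 0, 0]], [[-320, 63, -215], [0, 0, 0]]]}}

```text
time: 13.65
tool_pos: [634.1, 35.9, 219.7]
tcp_rot: [180.0, 0.0, 99.2]
ft_force: [0.5, 0.2, -0.1]
finger_gap: 14.1
grip_force: 44.9
```

>>> {"op": "jog_arm", "data": {"rows": [[[0, 0, 10], [0, 0, 0]], [[0, 0, 30], [0, 0, 0]], [[0, 0, 36], [0, 0, 0]], [[0, 0, 36], [0, 0, 0]], [[0, 0, 36], [0, 0, 0]]]}}

```text
time: 14.15
tool_pos: [633.6, 39.0, 183.9]
tcp_rot: [180.0, 0.0, 99.3]
ft_force: [-0.2, -0.1, 0.5]
finger_gap: 14.5
grip_force: 44.9
```

```bash
python3 -c "
from h import *
T=wsnap('w5',(180,160,460,360),2.6); print(r.sense()['finger_gap'])"
```

```text
14.524254438789017
```

View pics/w5.png

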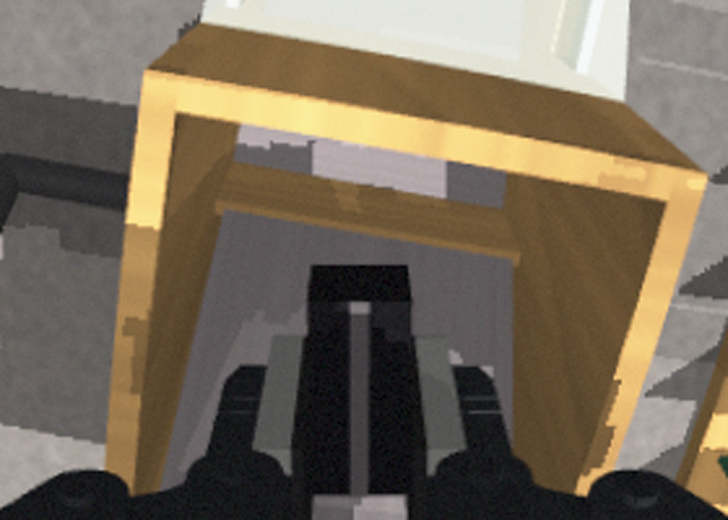

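>>> {"op": "jog_arm", "data": {"rows": [[[0, 0, 8], [0, 0, 0]], [[0, 0, 8], [0, 0, 0]], [[0, 0, 8], [0, 0, 0]], [[0, 0, 8], [0, 0, 0]], [[0, 0, 8], [0, 0, 0]], [[0, 0, -40], [0, 0, 0]], [[0, 0, -60], [0, 0, 0]], [[0, 0, -60], [0, 0, 0]]], "grip": 32}}

```text
time: 15.0
tool_pos: [636.0, 38.2, 248.7]
tcp_rot: [179.5, 0.1, 99.2]
ft_force: [-0.4, 0.5, 2.1]
finger_gap: 31.8
grip_force: 0.0
```

```bash
python3 - <<'E'
from h import *
p,d=r.snapshot('scene');cv2.imwrite('pics/s3.png',p)
print(r.sense()['tool_pos'])
go(418.5,284,60,156); go(418.5,284,3,156)
E
```

```text
[634.99542271  38.18753129 246.0061104 ]
shift [277.5, -175.2, 185.0] rot [0.004, 0.003, -0.991] rows>= 7.5
shift [277.5, -175.4, 242.0] rot [0.004, 0.003, -0.991] rows>= 8.2
```

```bash
cat >> h.py <<'E'
P=dict(g0=(519.5,344.5),g1=(418.5,284),t0=(521,260),t1=(439.5,188),t2=(422.5,97))
def chk():
    for n in("scene","top"):
        c=r.camera_params(n); i=np.linalg.inv(c["pose"]); p,_=r.snapshot(n); b=cv2.imread(f"pics/{n}0.png"); o=[]
        for k,(x,y) in P.items():
            q=i@[x,y,10,1]; u=int(c["fx"]*q[0]/q[2]+c["cx"]); v=int(c["fy"]*q[1]/q[2]+c["cy"]); s=np.s_[v-12:v+12,u-12:u+12]
            m=cv2.matchTemplate(p[v-40:v+40,u-40:u+40],b[s],cv2.TM_CCOEFF_NORMED); _,mx,_,l=cv2.minMaxLoc(m)
            o.append(f"{k} {m[28,28]:.2f} best {mx:.2f} at {l[0]-28},{l[1]-28}")
        print(n,"; ".join(o))
E
python3 -c "
from h import *
chk()"
```

```text
scene g0 -0.25 best 0.52 at -21,17; g1 0.14 best 0.82 at 23,24; t0 1.00 best 1.00 at 0,0; t1 0.77 best 0.77 at 0,0; t2 -0.00 best 0.46 at 26,3
top g0 -0.15 best 0.34 at -5,14; g1 1.00 best 1.00 at 0,0; t0 1.00 best 1.00 at 0,0; t1 0.98 best 0.98 at 0,0; t2 -0.14 best 0.19 at -24,-22
```

>>> {"op": "jog_arm", "data": {"rows": [[[40, -25, 0], [0, 0, -0.14]], [[80, -51, 10], [0, 0, -0.28]], [[277, -175, 185], [0, 0, -0.99]], [[277, -175, 185], [0, 0, -0.99]], [[277, -175, 185], [0, 0, -0.99]], [[277, -175, 185], [0, 0, -0.99]], [[277, -175, 185], [0, 0, -0.99]], [[277, -175, 185], [0, 0, -0.99]], [[277, -175, 185], [0, 0, -0.99]], [[277, -175, 200], [0, 0, -0.99]]], "grip": 45}}

```text
time: 16.15
tool_pos: [415.7, 284.0, 42.8]
tcp_rot: [-180.0, -0.0, 156.1]
ft_force: [0.6, 0.1, 0.9]
finger_gap: 44.9
grip_force: 0.0
```

```bash
python3 -c "
from h import *
print(r.sense()['tool_pos'],r.sense()['tcp_rot']);chk();go(418.5,284,3,156)"
```

```text
[415.68834185 284.03107587  42.8015198 ] [-1.79964011e+02 -1.25848887e-02  1.56068595e+02]
scene g0 0.31 best 0.51 at -21,17; g1 0.67 best 0.79 at 23,24; t0 0.99 best 0.99 at 0,0; t1 0.59 best 0.59 at 0,0; t2 0.11 best 0.53 at 4,-27
top g0 0.20 best 0.38 at 28,-10; g1 0.33 best 0.43 at -12,-25; t0 1.00 best 1.00 at 0,0; t1 0.76 best 0.76 at 0,0; t2 1.00 best 1.00 at 0,0
shift [-3.0, 3.2, 37.8] rot [-0.004, -0.003, -0.001] rows>= 0.8
```

>>> {"op": "jog_arm", "data": {"rows": [[[-1, 1, 20], [0, 0, 0]], [[-1, 1, 36], [0, 0, 0]], [[-1, 1, 41], [0, 0, 0]], [[-1, 1, 41], [0, 0, 0]]]}}

```text
time: 16.65
tool_pos: [417.4, 283.3, 1.8]
tcp_rot: [-179.9, -0.1, 155.9]
ft_force: [0.6, -0.5, 0.4]
finger_gap: 45.3
grip_force: 0.0
```

>>> {"op": "jog_arm", "data": {"rows": [[[0, 0, 0], [0, 0, 0]], [[0, 0, 0], [0, 0, 0]], [[0, 0, 0], [0, 0, 0]], [[0, 0, 0], [0, 0, 0]], [[0, 0, 0], [0, 0, 0]], [[0, 0, 0], [0, 0, 0]]], "grip": 5}}

```text
time: 17.25
tool_pos: [418.8, 284.6, 3.6]
tcp_rot: [179.9, 0.1, 156.0]
ft_force: [-0.3, -1.0, 6.7]
finger_gap: 14.5
grip_force: 44.8
```

```bash
python3 -c "
from h import *
go(418.5,284,240,156);go(634,38,222,156);go(634,38,177,156)"
```

```text
shift [-0.3, -0.3, -236.4] rot [0.002, 0.001, -0.001] rows>= 4.7
shift [-297.3, -137.2, -218.2] rot [0.002, 0.001, -0.001] rows>= 7.9
shift [-297.2, -137.2, -173.2] rot [0.002, 0.001, -0.001] rows>= 7.4
```

>>> {"op": "jog_arm", "data": {"rows": [[[0, 0, -50], [0, 0, 0]], [[0, 0, -100], [0, 0, 0]], [[0, 0, -150], [0, 0, 0]], [[-40, -19, -178], [0, 0, 0]], [[-83, -38, -200], [0, 0, 0]], [[-127, -59, -215], [0, 0, 0]], [[-172, -79, -220], [0, 0, 0]], [[-217, -100, -220], [0, 0, 0]], [[-262, -121, -220], [0, 0, 0]], [[-297, -137, -220], [0, 0, 0]]]}}

```text
time: 18.25
tool_pos: [634.4, 35.6, 222.5]
tcp_rot: [180.0, 0.0, 155.9]
ft_force: [0.7, 0.5, 0.2]
finger_gap: 14.5
grip_force: 44.1
```

>>> {"op": "jog_arm", "data": {"rows": [[[0, 0, 10], [0, 0, 0]], [[0, 0, 30], [0, 0, 0]], [[0, 0, 45], [0, 0, 0]], [[0, 0, 45], [0, 0, 0]], [[0, 0, 45], [0, 0, 0]]]}}

```text
time: 18.75
tool_pos: [632.6, 38.6, 177.1]
tcp_rot: [-180.0, -0.1, 156.0]
ft_force: [0.2, -0.6, -0.6]
finger_gap: 14.8
grip_force: 44.1
```

>>> {"op": "jog_arm", "data": {"rows": [[[0, 0, 0], [0, 0, 0]], [[0, 0, 0], [0, 0, 0]], [[0, 0, 0], [0, 0, 0]], [[0, 0, 0], [0, 0, 0]], [[0, 0, -50], [0, 0, 0]], [[0, 0, -95], [0, 0, 0]], [[0, 0, -95], [0, 0, 0]], [[0, 0, -95], [0, 0, 0]]], "grip": 32}}

```text
time: 19.55
tool_pos: [634.3, 37.9, 274.7]
tcp_rot: [179.9, 0.2, 155.9]
ft_force: [-1.1, -0.8, -1.4]
finger_gap: 31.9
grip_force: 0.0
```

```bash
python3 -c "
from h import *
go(536,-70,270,90);go(536,-70,180,90);print(r.sense()['finger_gap']);
wsnap('w6',(180,160,460,360),2.6)"
```

```text
shift [45.8, -138.6, 4.3] rot [0.004, 0.003, 1.151] rows>= 7.7
shift [46.2, -138.8, 94.3] rot [0.004, 0.003, 1.151] rows>= 7.7
31.857051036203913
```

View pics/w6.png

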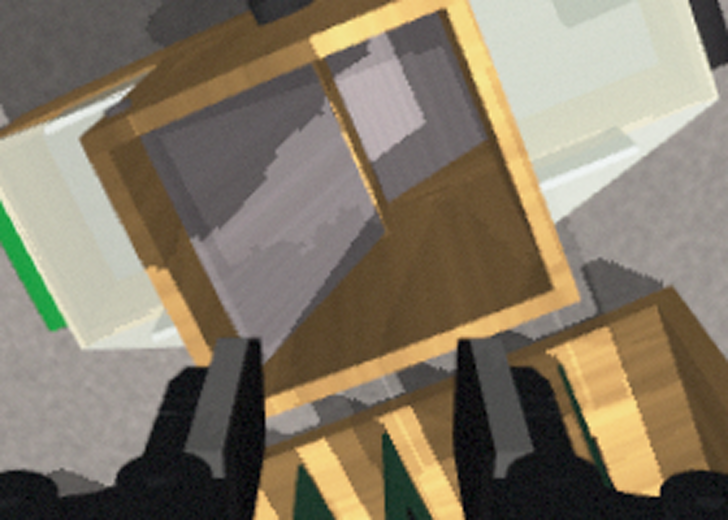

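>>> {"op": "jog_arm", "data": {"rows": [[[46, -139, 4], [0, 0, 1.151]], [[46, -139, 4], [0, 0, 1.151]], [[46, -139, 4], [0, 0, 1.151]], [[46, -139, 4], [0, 0, 1.151]], [[46, -139, 4], [0, 0, 1.151]], [[46, -139, 4], [0, 0, 1.151]], [[46, -139, 4], [0, 0, 1.151]], [[46, -139, 4], [0, 0, 1.151]], [[46, -139, 4], [0, 0, 1.151]], [[46, -139, 4], [0, 0, 1.151]]], "grip": 0}}

```text
time: 20.6
tool_pos: [533.9, -70.1, 266.8]
tcp_rot: [-179.9, -0.0, 90.2]
ft_force: [-0.4, -0.4, -0.1]
finger_gap: 0.0
grip_force: 0.0
```

>>> {"op": "jog_arm", "data": {"rows": [[[0, 0, 45], [0, 0, 0]], [[0, 0, 90], [0, 0, 0]], [[0, 0, 90], [0, 0, 0]], [[0, 0, 90], [0, 0, 0]]]}}

```text
time: 21.0
tool_pos: [533.7, -70.0, 178.0]
tcp_rot: [-179.8, -0.0, 90.1]
ft_force: [0.2, -0.8, 0.4]
finger_gap: 0.1
grip_force: 0.0
```

>>> {"op": "jog_arm", "data": {"rows": [[[14, 0, 0], [0, 0, 0]], [[28, 0, 0], [0, 0, 0]], [[42, 0, 0], [0, 0, 0]], [[56, 0, 0], [0, 0, 0]], [[70, 0, 0], [0, 0, 0]], [[84, 0, 0], [0, 0, 0]], [[98, 0, 0], [0, 0, 0]], [[112, 0, 0], [0, 0, 0]], [[126, 0, 0], [0, 0, 0]], [[130, 0, 0], [0, 0, 0]]]}}

```text
time: 22.0
tool_pos: [534.1, 61.5, 177.8]
tcp_rot: [-179.9, -0.0, 90.1]
ft_force: [-0.7, -2.1, -0.3]
finger_gap: -0.5
grip_force: 0.5
```

>>> {"op": "jog_arm", "data": {"rows": [[[2, 0, 0], [0, 0, 0]], [[4, 0, 0], [0, 0, 0]], [[5, 0, 0], [0, 0, 0]], [[5, 0, 0], [0, 0, 0]]]}}

```text
time: 22.4
tool_pos: [534.6, 64.6, 178.3]
tcp_rot: [180.0, -0.0, 90.0]
ft_force: [-0.3, 0.6, 0.0]
finger_gap: 0.2
grip_force: 0.2
```

>>> {"op": "jog_arm", "data": {"rows": [[[2, 0, 0], [0, 0, 0]], [[4, 0, 0], [0, 0, 0]], [[4, 0, 0], [0, 0, 0]], [[4, 0, 0], [0, 0, 0]]]}}

```text
time: 22.8
tool_pos: [534.6, 67.8, 178.3]
tcp_rot: [-180.0, 0.1, 90.0]
ft_force: [-0.6, -6.1, -0.8]
finger_gap: 0.1
grip_force: 2.5
```

>>> {"op": "jog_arm", "data": {"rows": [[[-8, 0, 0], [0, 0, 0]], [[-8, 0, -45], [0, 0, 0]], [[-8, -10, -80], [0, 0, 0]], [[0, -50, -80], [0, 0, -0.15]], [[15, -90, -60], [0, 0, -0.297]], [[29, -112, -20], [0, 0, -0.297]], [[29, -112, 30], [0, 0, -0.297]], [[29, -112, 80], [0, 0, -0.297]], [[29, -112, 118], [0, 0, -0.297]], [[29, -112, 118], [0, 0, -0.297]]], "grip": 45}}

```text
time: 23.8
tool_pos: [417.5, 97.3, 54.9]
tcp_rot: [-179.4, -0.1, 107.0]
ft_force: [-0.6, -0.1, -0.6]
finger_gap: 44.9
grip_force: 0.0
```

```bash
python3 - <<'E'
from h import *
chk()
T=tool(); p,_=r.snapshot('wrist'); h=cv2.cvtColor(p,cv2.COLOR_BGR2HSV)
M=cv2.inRange(h,(45,120,50),(80,255,255)); k,l,st,ce=cv2.connectedComponentsWithStats(M)
for i in range(1,k):
    if 80<st[i,4]<4000: print(st[i,4],ce[i].round(),px('wrist',*ce[i],13,T))
go(422.5,97,3,107)
E
```

```text
scene g0 -0.17 best 0.52 at -21,17; g1 0.20 best 0.81 at 23,24; t0 1.00 best 1.00 at 0,0; t1 0.59 best 0.59 at 0,0; t2 0.16 best 0.51 at 5,26
top g0 -0.14 best 0.34 at -5,14; g1 0.21 best 0.34 at 16,-19; t0 0.98 best 0.98 at 0,0; t1 -0.09 best 0.20 at -6,28; t2 0.16 best 0.26 at -27,12
1484 [557.  61.] [518.8 256.9]
1713 [399. 120.] [438.9 186.5]
1489 [313. 264.] [420.1  98.2]
shift [-0.4, -1.8, 59.4] rot [0.002, 0.0, 0.0] rows>= 1.2
```

>>> {"op": "jog_arm", "data": {"rows": [[[0, -1, 25], [0, 0, 0]], [[0, -1, 48], [0, 0, 0]], [[0, -1, 56], [0, 0, 0]], [[0, -1, 56], [0, 0, 0]]]}}

```text
time: 24.35
tool_pos: [422.4, 97.5, 5.3]
tcp_rot: [180.0, 0.0, 107.0]
ft_force: [-0.5, 0.5, 0.8]
finger_gap: 45.3
grip_force: 0.0
```

>>> {"op": "jog_arm", "data": {"rows": [[[0, 0, 0], [0, 0, 0]], [[0, 0, 0], [0, 0, 0]], [[0, 0, 0], [0, 0, 0]], [[0, 0, 0], [0, 0, 0]], [[0, 0, 0], [0, 0, 0]], [[0, 0, 0], [0, 0, 0]]], "grip": 5}}

```text
time: 24.95
tool_pos: [423.3, 97.7, 6.2]
tcp_rot: [179.8, 0.0, 107.0]
ft_force: [-1.7, 0.3, 6.4]
finger_gap: 15.0
grip_force: 44.2
```

```bash
python3 -c "
from h import *
go(634,23,240,107);go(634,23,177,107)"
```

```text
shift [-133.2, 180.4, -233.2] rot [0.003, 0.001, 0.0] rows>= 6.5
shift [-133.2, 180.2, -170.2] rot [0.003, 0.001, 0.0] rows>= 5.6
```

>>> {"op": "jog_arm", "data": {"rows": [[[0, 0, -50], [0, 0, 0]], [[0, 0, -100], [0, 0, 0]], [[0, 0, -150], [0, 0, 0]], [[0, 0, -200], [0, 0, 0]], [[-20, 27, -233], [0, 0, 0]], [[-48, 65, -238], [0, 0, 0]], [[-76, 103, -238], [0, 0, 0]], [[-104, 141, -238], [0, 0, 0]], [[-133, 180, -238], [0, 0, 0]], [[-133, 180, -236], [0, 0, 0]]]}}

```text
time: 25.95
tool_pos: [635.9, 20.5, 236.8]
tcp_rot: [-179.8, -0.0, 106.9]
ft_force: [-1.4, -0.1, -0.7]
finger_gap: 14.6
grip_force: 44.4
```

>>> {"op": "jog_arm", "data": {"rows": [[[0, 0, 20], [0, 0, 0]], [[0, 0, 45], [0, 0, 0]], [[0, 0, 64], [0, 0, 0]], [[0, 0, 64], [0, 0, 0]], [[0, 0, 64], [0, 0, 0]]]}}

```text
time: 26.45
tool_pos: [632.5, 23.1, 177.3]
tcp_rot: [180.0, 0.0, 107.0]
ft_force: [-0.4, -0.0, -0.6]
finger_gap: 14.8
grip_force: 44.4
```

Before releasing I'm checking that the flap really leans left.

```bash
python3 -c "
from h import *
p,d=r.snapshot('scene'); T=tool(); w,_=r.snapshot('wrist')
a=cv2.resize(p[200:380,260:410],(480,576)); b=cv2.resize(w[160:400,190:320],(312,576)); cv2.imwrite('pics/s4.png',np.hstack([a,b]))"
```

```text
(no output)
```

View pics/s4.png

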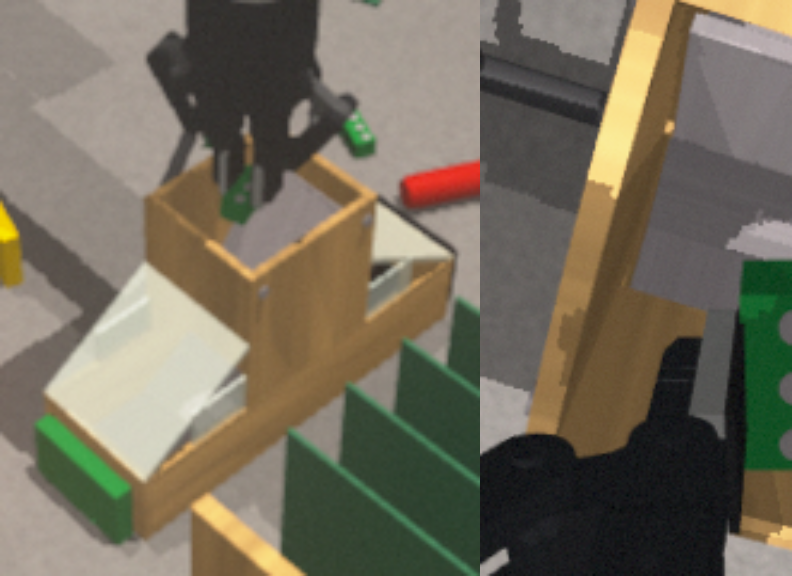

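>>> {"op": "jog_arm", "data": {"rows": [[[0, 0, 0], [0, 0, 0]]]}}

```text
time: 26.65
tool_pos: [633.6, 23.0, 178.5]
tcp_rot: [179.8, 0.1, 107.0]
ft_force: [0.3, -1.1, -0.0]
finger_gap: 14.6
grip_force: 44.4
```

>>> {"op": "jog_arm", "data": {"rows": [[[0, 0, 0], [0, 0, 0]], [[0, 0, 0], [0, 0, 0]], [[0, 0, 0], [0, 0, 0]], [[0, 0, 0], [0, 0, 0]], [[0, 0, -45], [0, 0, 0]], [[0, 0, -80], [0, 0, 0]], [[0, 0, -80], [0, 0, 0]], [[0, 0, -80], [0, 0, 0]]], "grip": 32}}

```text
time: 27.45
tool_pos: [633.4, 22.9, 257.9]
tcp_rot: [179.8, 0.1, 107.0]
ft_force: [-1.5, 0.7, 0.5]
finger_gap: 31.8
grip_force: 0.0
```

```bash
python3 -c "
from h import *
chk();go(439.5,187,250,136);go(439.5,187,60,136)"
```

```text
scene g0 -0.20 best 0.51 at -21,17; g1 0.30 best 0.82 at 23,24; t0 1.00 best 1.00 at 0,0; t1 0.58 best 0.58 at 0,0; t2 -0.18 best 0.53 at 21,-13
top g0 -0.14 best 0.34 at -5,14; g1 0.21 best 0.41 at 16,-19; t0 1.00 best 1.00 at 0,0; t1 1.00 best 1.00 at 0,0; t2 -0.15 best 0.21 at -18,-21
shift [213.1, -136.1, 5.3] rot [-0.002, -0.001, -0.506] rows>= 5.1
shift [213.0, -135.8, 195.3] rot [-0.002, -0.001, -0.506] rows>= 6.4
```

>>> {"op": "jog_arm", "data": {"rows": [[[40, -26, 0], [0, 0, -0.1]], [[80, -51, 0], [0, 0, -0.2]], [[120, -77, 0], [0, 0, -0.3]], [[160, -102, 5], [0, 0, -0.4]], [[197, -125, 30], [0, 0, -0.506]], [[213, -136, 75], [0, 0, -0.506]], [[213, -136, 125], [0, 0, -0.506]], [[213, -136, 170], [0, 0, -0.506]], [[213, -136, 195], [0, 0, -0.506]], [[213, -136, 195], [0, 0, -0.506]]], "grip": 45}}

```text
time: 28.55
tool_pos: [435.0, 185.4, 55.4]
tcp_rot: [-179.4, -0.3, 136.0]
ft_force: [-0.4, 0.5, -0.2]
finger_gap: 45.1
grip_force: 0.0
```

```bash
cat >> h.py <<'E'
def green():
    T=tool(); p,_=r.snapshot('wrist'); h=cv2.cvtColor(p,cv2.COLOR_BGR2HSV)
    k,l,st,ce=cv2.connectedComponentsWithStats(cv2.inRange(h,(45,120,50),(80,255,255)))
    for i in range(1,k):
        if 80<st[i,4]<4000:
            q=cv2.boxPoints(cv2.minAreaRect(np.argwhere(l==i)[:,::-1].astype(np.float32))); w=np.array([px('wrist',*x,13,T) for x in q])
            e=max([w[1]-w[0],w[2]-w[1]],key=np.linalg.norm); print(st[i,4],px('wrist',*ce[i],13,T),"yaw",round(np.degrees(np.arctan2(e[1],e[0]))%180),"len",np.linalg.norm(e).round())
E
python3 -c "
from h import *
green();go(439.5,187,3,136)"
```

```text
1566 [437.  189.1] yaw 136 len 40.0
1373 [517.5 258.9] yaw 159 len 47.0
shift [-1.1, 2.5, 55.4] rot [-0.006, -0.003, 0.0] rows>= 1.1
```

>>> {"op": "jog_arm", "data": {"rows": [[[1, 0, 25], [0, 0, 0]], [[1, 0, 48], [0, 0, 0]], [[1, 0, 57], [0, 0, 0]], [[1, 0, 57], [0, 0, 0]]]}}

```text
time: 29.0
tool_pos: [439.3, 187.4, 4.3]
tcp_rot: [-179.9, -0.0, 136.0]
ft_force: [0.4, -0.1, 0.4]
finger_gap: 45.2
grip_force: 0.0
```

>>> {"op": "jog_arm", "data": {"rows": [[[0, 0, 0], [0, 0, 0]], [[0, 0, 0], [0, 0, 0]], [[0, 0, 0], [0, 0, 0]], [[0, 0, 0], [0, 0, 0]], [[0, 0, 0], [0, 0, 0]], [[0, 0, 0], [0, 0, 0]]], "grip": 5}}

```text
time: 29.6
tool_pos: [441.1, 188.0, 6.2]
tcp_rot: [179.8, 0.1, 136.0]
ft_force: [-0.8, -0.1, 6.3]
finger_gap: 14.7
grip_force: 44.6
```

```bash
python3 -c "
from h import *
go(634,23,240,136);go(634,23,177,136)"
```

```text
shift [-253.8, 15.9, -233.4] rot [0.003, 0.002, 0.0] rows>= 6.9
shift [-253.7, 15.7, -170.4] rot [0.003, 0.002, 0.0] rows>= 6.1
```

>>> {"op": "jog_arm", "data": {"rows": [[[0, 0, -50], [0, 0, 0]], [[0, 0, -100], [0, 0, 0]], [[0, 0, -150], [0, 0, 0]], [[-10, 0, -200], [0, 0, 0]], [[-45, 3, -235], [0, 0, 0]], [[-93, 6, -238], [0, 0, 0]], [[-141, 9, -238], [0, 0, 0]], [[-189, 12, -238], [0, 0, 0]], [[-236, 15, -238], [0, 0, 0]], [[-254, 16, -236], [0, 0, 0]]]}}

```text
time: 30.6
tool_pos: [635.8, 19.3, 240.7]
tcp_rot: [180.0, 0.1, 135.9]
ft_force: [-0.4, 1.2, -0.6]
finger_gap: 14.7
grip_force: 44.1
```

>>> {"op": "jog_arm", "data": {"rows": [[[0, 0, 20], [0, 0, 0]], [[0, 0, 45], [0, 0, 0]], [[0, 0, 64], [0, 0, 0]], [[0, 0, 64], [0, 0, 0]], [[0, 0, 64], [0, 0, 0]]]}}

```text
time: 31.1
tool_pos: [633.3, 22.7, 176.9]
tcp_rot: [-180.0, -0.0, 136.0]
ft_force: [0.4, -0.1, 0.4]
finger_gap: 14.8
grip_force: 44.1
```

>>> {"op": "jog_arm", "data": {"rows": [[[0, 0, 0], [0, 0, 0]], [[0, 0, 0], [0, 0, 0]], [[0, 0, 0], [0, 0, 0]], [[0, 0, 0], [0, 0, 0]], [[0, 0, -45], [0, 0, 0]], [[0, 0, -80], [0, 0, 0]], [[0, 0, -80], [0, 0, 0]], [[0, 0, -80], [0, 0, 0]]], "grip": 32}}

```text
time: 31.9
tool_pos: [634.3, 22.6, 258.1]
tcp_rot: [179.9, 0.1, 136.0]
ft_force: [-0.4, 0.5, -0.9]
finger_gap: 32.3
grip_force: 0.0
```

```bash
python3 -c "
from h import *
chk();go(520,259.5,250,158);go(520,259.5,60,158)"
```

```text
scene g0 -0.21 best 0.51 at -21,17; g1 0.13 best 0.82 at 23,24; t0 1.00 best 1.00 at 0,0; t1 0.11 best 0.39 at -10,6; t2 -0.18 best 0.50 at 15,9
top g0 -0.15 best 0.33 at -5,14; g1 0.20 best 0.41 at 17,-19; t0 1.00 best 1.00 at 0,0; t1 0.01 best 0.28 at 26,-13; t2 -0.15 best 0.21 at -18,-22
shift [245.7, 92.0, 5.3] rot [-0.001, -0.001, -0.384] rows>= 5.2
shift [245.4, 92.2, 195.3] rot [-0.001, -0.001, -0.384] rows>= 6.5
```

>>> {"op": "jog_arm", "data": {"rows": [[[47, 17, 0], [0, 0, -0.1]], [[93, 35, 0], [0, 0, -0.2]], [[140, 52, 0], [0, 0, -0.3]], [[187, 70, 5], [0, 0, -0.384]], [[230, 86, 30], [0, 0, -0.384]], [[246, 92, 75], [0, 0, -0.384]], [[246, 92, 125], [0, 0, -0.384]], [[246, 92, 170], [0, 0, -0.384]], [[246, 92, 195], [0, 0, -0.384]], [[246, 92, 195], [0, 0, -0.384]]], "grip": 45}}

```text
time: 33.0
tool_pos: [515.0, 257.8, 54.4]
tcp_rot: [-179.5, -0.5, 158.0]
ft_force: [-0.5, 0.2, -0.8]
finger_gap: 44.9
grip_force: 0.0
```

```bash
python3 -c "
from h import *
green();go(520,259.5,3,158)"
```

```text
118 [414.7 397.2] yaw 160 len 11.0
1579 [519.2 259.4] yaw 155 len 41.0
shift [-2.4, 2.1, 54.8] rot [-0.005, -0.005, 0.0] rows>= 1.1
```

>>> {"op": "jog_arm", "data": {"rows": [[[0, 0, 25], [0, 0, 0]], [[0, 0, 48], [0, 0, 0]], [[0, 0, 57], [0, 0, 0]], [[0, 0, 57], [0, 0, 0]]]}}

```text
time: 33.45
tool_pos: [520.1, 259.5, 4.3]
tcp_rot: [-180.0, -0.0, 158.0]
ft_force: [-0.3, -0.3, 0.5]
finger_gap: 45.2
grip_force: 0.0
```

>>> {"op": "jog_arm", "data": {"rows": [[[0, 0, 0], [0, 0, 0]], [[0, 0, 0], [0, 0, 0]], [[0, 0, 0], [0, 0, 0]], [[0, 0, 0], [0, 0, 0]], [[0, 0, 0], [0, 0, 0]], [[0, 0, 0], [0, 0, 0]]], "grip": 5}}

```text
time: 34.05
tool_pos: [521.9, 260.3, 6.4]
tcp_rot: [179.9, 0.1, 158.0]
ft_force: [-1.3, -0.3, 6.9]
finger_gap: 14.7
grip_force: 44.7
```

```bash
python3 -c "
from h import *
go(634,23,240,158);go(634,23,177,158)"
```

```text
shift [-193.4, -177.5, -233.5] rot [0.002, 0.002, 0.0] rows>= 7.0
shift [-193.3, -177.7, -170.5] rot [0.002, 0.002, 0.0] rows>= 6.3
```

>>> {"op": "jog_arm", "data": {"rows": [[[0, 0, -50], [0, 0, 0]], [[0, 0, -100], [0, 0, 0]], [[0, 0, -150], [0, 0, 0]], [[-8, -7, -200], [0, 0, 0]], [[-33, -30, -235], [0, 0, 0]], [[-68, -63, -238], [0, 0, 0]], [[-104, -95, -238], [0, 0, 0]], [[-139, -128, -238], [0, 0, 0]], [[-174, -160, -238], [0, 0, 0]], [[-193, -178, -236], [0, 0, 0]]]}}

```text
time: 35.05
tool_pos: [633.8, 18.7, 241.3]
tcp_rot: [-180.0, 0.1, 157.9]
ft_force: [0.2, -0.3, -0.8]
finger_gap: 14.7
grip_force: 44.0
```

>>> {"op": "jog_arm", "data": {"rows": [[[0, 0, 20], [0, 0, 0]], [[0, 0, 45], [0, 0, 0]], [[0, 0, 64], [0, 0, 0]], [[0, 0, 64], [0, 0, 0]], [[0, 0, 64], [0, 0, 0]]]}}

```text
time: 35.55
tool_pos: [632.5, 22.4, 176.9]
tcp_rot: [180.0, -0.0, 158.0]
ft_force: [0.1, -0.4, 0.3]
finger_gap: 14.6
grip_force: 44.0
```

>>> {"op": "jog_arm", "data": {"rows": [[[0, 0, 0], [0, 0, 0]], [[0, 0, 0], [0, 0, 0]], [[0, 0, 0], [0, 0, 0]], [[0, 0, 0], [0, 0, 0]], [[0, 0, -45], [0, 0, 0]], [[0, 0, -80], [0, 0, 0]], [[0, 0, -80], [0, 0, 0]], [[0, 0, -80], [0, 0, 0]]], "grip": 32}}

```text
time: 36.35
tool_pos: [633.5, 22.4, 258.1]
tcp_rot: [179.9, 0.2, 158.0]
ft_force: [0.7, -0.1, -0.2]
finger_gap: 32.1
grip_force: 0.0
```

```bash
python3 -c "
from h import *
chk();go(430,-192,255,90);s=r.sense();print(s['joint_pos'])
T=tool();p,_=r.snapshot('wrist');h=cv2.cvtColor(p,cv2.COLOR_BGR2HSV)
# rim detection support: green pixels inside hopper?
k,l,st,ce=cv2.connectedComponentsWithStats(cv2.inRange(h,(45,120,40),(80,255,255)))
print([(st[i,4],ce[i].round().tolist(),px('wrist',*ce[i],60,T).tolist()) for i in range(1,k) if st[i,4]>30])"
```

```text
scene g0 -0.21 best 0.42 at 26,28; g1 0.41 best 0.46 at -2,28; t0 0.18 best 0.53 at -7,14; t1 0.08 best 0.38 at -11,7; t2 -0.18 best 0.51 at 15,9
top g0 -0.14 best 0.33 at -5,14; g1 0.20 best 0.42 at 16,-19; t0 0.09 best 0.29 at -7,28; t1 0.00 best 0.28 at -28,3; t2 -0.15 best 0.22 at -18,-21
shift [107.1, -274.5, 0.4] rot [-0.001, -0.001, 1.187] rows>= 7.9
[-2.61243302e+00  1.20905962e+01  7.76488903e+01  7.61483995e-04
  9.03566242e+01 -7.06228202e+01]
[(np.int32(571), [190.0, 255.0], [630.8, -116.2]), (np.int32(49), [340.0, 351.0], [793.6, -15.5]), (np.int32(225), [305.0, 374.0], [810.0, -64.5]), (np.int32(168), [346.0, 376.0], [830.7, -22.6]), (np.int32(286), [294.0, 395.0], [835.6, -90.6]), (np.int32(112), [324.0, 393.0], [846.4, -56.0]), (np.int32(101), [346.0, 400.0], [867.6, -35.9]), (np.int32(48), [272.0, 400.0], [834.8, -118.7]), (np.int32(76), [460.0, 455.0], [1061.5, 80.4])]
```

>>> {"op": "jog_arm", "data": {"rows": [[[40, -100, 0], [0, 0, 0.4]], [[107, -275, 100], [0, 0, 1.187]], [[107, -275, 100], [0, 0, 1.187]], [[107, -275, 100], [0, 0, 1.187]], [[107, -275, 100], [0, 0, 1.187]], [[107, -275, 100], [0, 0, 1.187]], [[107, -275, 100], [0, 0, 1.187]], [[107, -275, 100], [0, 0, 1.187]], [[107, -275, 100], [0, 0, 1.187]], [[107, -275, 100], [0, 0, 1.187]]], "grip": 55}}

```text
time: 37.5
tool_pos: [430.1, -192.2, 155.6]
tcp_rot: [-179.9, -0.0, 90.2]
ft_force: [0.0, 0.1, 1.0]
finger_gap: 55.5
grip_force: 0.0
```

>>> {"op": "jog_arm", "data": {"rows": [[[0, 0, 0], [0, 0, 0]], [[0, 0, 0], [0, 0, 0]], [[0, 0, 0], [0, 0, 0]]]}}

```text
time: 37.8
tool_pos: [430.7, -192.2, 156.3]
tcp_rot: [180.0, -0.0, 90.1]
ft_force: [0.1, -0.4, -0.2]
finger_gap: 55.3
grip_force: 0.0
```

```bash
python3 - <<'E'
from h import *
T=tool();p,_=r.snapshot('wrist');h=cv2.cvtColor(p,cv2.COLOR_BGR2HSV);print(T[:3,3])
M=cv2.inRange(h,(5,150,80),(16,255,255)); k,l,st,ce=cv2.connectedComponentsWithStats(M); i=1+st[1:,4].argmax()
hull=cv2.convexHull(np.argwhere(l==i)[:,::-1].astype(np.int32))[:,0]
w=np.array([px('wrist',*x,6,T) for x in hull]).astype(np.float32)
print("disc",cv2.minEnclosingCircle(w),cv2.fitEllipse(w)); print(st[i])
# knob: dark pixels inside disc hull
m=np.zeros(M.shape,np.uint8); cv2.fillPoly(m,[hull],255); m=cv2.erode(m,np.ones((9,9)))
d=(cv2.inRange(p,(0,0,0),(45,45,45))&m); k,l,st,ce=cv2.connectedComponentsWithStats(d)
for i in range(1,k):
    if st[i,4]>60: print(st[i],px('wrist',*ce[i],22,T))
E
```

```text
[ 430.66522697 -192.24551039  156.3389282 ]
disc ((446.89019775390625, -193.5413055419922), 71.68518829345703) ((446.9258728027344, -193.54542541503906), (142.8771209716797, 142.9164581298828), 80.0788345336914)
[  251   141   172   156 12924]
[325 208  28  36 785] [ 447.  -194.7]
```

>>> {"op": "jog_arm", "data": {"rows": [[[-1.5, 16, 40], [0, 0, 0]], [[-1.5, 16, 80], [0, 0, 0]], [[-1.5, 16, 115], [0, 0, 0]], [[-1.5, 16, 138], [0, 0, 0]], [[-1.5, 16, 143], [0, 0, 0]], [[-1.5, 16, 143], [0, 0, 0]], [[-1.5, 16, 143], [0, 0, 0]]]}}

```text
time: 38.55
tool_pos: [447.6, -194.6, 14.9]
tcp_rot: [179.9, 0.1, 90.0]
ft_force: [0.9, -0.8, 0.9]
finger_gap: 55.3
grip_force: 0.0
```

>>> {"op": "jog_arm", "data": {"rows": [[[0, 0, 0], [0, 0, 0]], [[0, 0, 0], [0, 0, 0]], [[0, 0, 0], [0, 0, 0]], [[0, 0, 0], [0, 0, 0]], [[0, 0, 0], [0, 0, 0]], [[0, 0, 0], [0, 0, 0]]], "grip": 10, "force": 70}}

```text
time: 39.15
tool_pos: [447.5, -194.7, 14.9]
tcp_rot: [179.9, 0.1, 90.0]
ft_force: [-1.2, 1.4, 7.6]
finger_gap: 19.7
grip_force: 68.2
```

```bash
python3 -c "
from h import *
go(634.5,30.5,235,90);go(634.5,30.5,190,90);print(r.sense()['tool_pos'])"
```

```text
shift [224.9, 187.5, -219.9] rot [0.002, 0.001, 0.0] rows>= 7.3
shift [225.0, 187.4, -174.9] rot [0.002, 0.001, 0.0] rows>= 6.8
[ 447.51907821 -194.67631812   14.94055643]
```

```bash
python3 -c "
from h import *
for n,c in(('w5',[(143,70),(708,178)]),('w6',[(82,137),(578,300)])):
    T=np.load(n+'_T.npy')
    q=[px('wrist',180+u/2.6,160+v/2.6,175,T) for u,v in c]; print(n,q,np.mean(q,0),np.linalg.norm(q[0]-q[1]))
"
```

```text
w5 [array([591.2,  84.4]), array([687.8,  81.8])] [639.5  83.1] 96.63498331349773
w6 [array([589.1, -21.8]), array([687.3,  82.3])] [638.2   30.25] 143.1085252526906
```

>>> {"op": "jog_arm", "data": {"rows": [[[0, 0, -30], [0, 0, 0]], [[0, 0, -75], [0, 0, 0]], [[0, 0, -120], [0, 0, 0]], [[0, 0, -165], [0, 0, 0]], [[0, 0, -210], [0, 0, 0]], [[0, 0, -245], [0, 0, 0]], [[0, 0, -245], [0, 0, 0]], [[0, 0, -245], [0, 0, 0]]]}}

```text
time: 39.95
tool_pos: [446.9, -194.3, 259.5]
tcp_rot: [179.9, 0.1, 90.0]
ft_force: [-0.0, 0.3, -2.1]
finger_gap: 19.8
grip_force: 68.6
```

>>> {"op": "jog_arm", "data": {"rows": [[[30, 26, 0], [0, 0, 0]], [[60, 51, 0], [0, 0, 0]], [[90, 77, 0], [0, 0, 0]], [[120, 103, 0], [0, 0, 0]], [[150, 128, 0], [0, 0, 0]], [[180, 154, 0], [0, 0, 0]], [[205, 175, 0], [0, 0, 0]], [[223.5, 191, 0], [0, 0, 0]], [[223.5, 191, 0], [0, 0, 0]], [[223.5, 191, 0], [0, 0, 0]]]}}

```text
time: 40.95
tool_pos: [636.4, 29.6, 255.8]
tcp_rot: [-179.8, 0.0, 90.1]
ft_force: [0.3, -0.8, -0.2]
finger_gap: 20.0
grip_force: 68.8
```

>>> {"op": "jog_arm", "data": {"rows": [[[0, 0, 15], [0, 0, 0]], [[0, 0, 30], [0, 0, 0]], [[0, 0, 45], [0, 0, 0]], [[0, 0, 55], [0, 0, 0]], [[0, 0, 60], [0, 0, 0]], [[0, 0, 62], [0, 0, 0]], [[0, 0, 62], [0, 0, 0]], [[0, 0, 62], [0, 0, 0]]]}}

```text
time: 41.75
tool_pos: [637.9, 29.5, 197.2]
tcp_rot: [179.9, 0.0, 90.0]
ft_force: [0.6, 0.2, -1.8]
finger_gap: 19.7
grip_force: 68.8
```

```bash
python3 -c "
from h import *
s=r.sense();print(s['tool_pos'],s['ft_force'])
T=tool();p,_=r.snapshot('wrist');h=cv2.cvtColor(p,cv2.COLOR_BGR2HSV)
M=cv2.inRange(h,(5,170,80),(13,255,255)); k,l,st,ce=cv2.connectedComponentsWithStats(M); i=1+st[1:,4].argmax(); print(st[i])
cv2.imwrite('pics/w7.png',cv2.resize(p[110:400,150:490],None,fx=2,fy=2))"
```

```text
[637.89072891  29.46918997 197.17981356] [ 0.59559747  0.16239811 -1.7716069 ]
[ 227  271   85   65 1419]
```

View pics/w7.png

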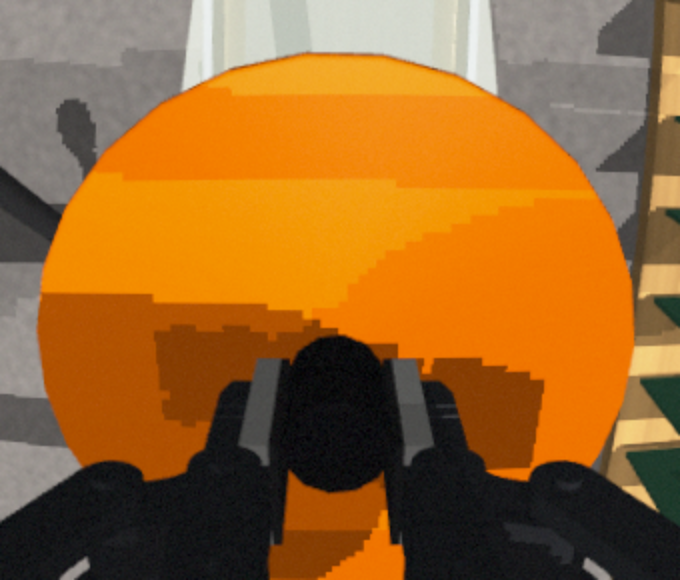

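>>> {"op": "jog_arm", "data": {"rows": [[[0, 0, 2], [0, 0, 0]], [[0, 0, 4], [0, 0, 0]], [[0, 0, 6], [0, 0, 0]], [[0, 0, 6], [0, 0, 0]]]}}

```text
time: 42.2
tool_pos: [637.4, 29.5, 190.1]
tcp_rot: [-180.0, -0.0, 90.0]
ft_force: [0.3, -0.9, -1.0]
finger_gap: 20.0
grip_force: 68.8
```

>>> {"op": "jog_arm", "data": {"rows": [[[0, 0, 1], [0, 0, 0]], [[0, 0, 2], [0, 0, 0]], [[0, 0, 2], [0, 0, 0]]]}}

```text
time: 42.5
tool_pos: [637.4, 29.5, 190.0]
tcp_rot: [180.0, 0.0, 90.0]
ft_force: [-5.7, 0.2, 8.5]
finger_gap: 19.4
grip_force: 69.7
```

Contact on the rim. Releasing and rising.

>>> {"op": "jog_arm", "data": {"rows": [[[0, 0, 0], [0, 0, 0]], [[0, 0, 0], [0, 0, 0]], [[0, 0, 0], [0, 0, 0]], [[0, 0, 0], [0, 0, 0]], [[0, 0, 0], [0, 0, 0]], [[0, 0, -20], [0, 0, 0]], [[0, 0, -60], [0, 0, 0]], [[0, 0, -100], [0, 0, 0]], [[0, 0, -130], [0, 0, 0]], [[0, 0, -130], [0, 0, 0]]], "grip": 55}}

```text
time: 43.5
tool_pos: [639.5, 29.4, 325.1]
tcp_rot: [179.4, 0.0, 90.0]
ft_force: [-0.1, -0.9, 0.5]
finger_gap: 54.7
grip_force: 0.0
```

```bash
python3 - <<'E'
from h import *
T=tool();p,D=r.snapshot('wrist');h=cv2.cvtColor(p,cv2.COLOR_BGR2HSV);print(T[:3,3])
M=cv2.inRange(h,(5,150,80),(16,255,255)); k,l,st,ce=cv2.connectedComponentsWithStats(M); i=1+st[1:,4].argmax()
hull=cv2.convexHull(np.argwhere(l==i)[:,::-1].astype(np.int32))[:,0]
w=np.array([px('wrist',*x,181,T) for x in hull]).astype(np.float32)
print("disc",cv2.minEnclosingCircle(w),cv2.fitEllipse(w))
# flatness from wrist depth: plane fit in camera frame -> world
c=r.camera_params("wrist"); P=T@c["tool_from_camera"]; yy,xx=np.where((l==i)&(D>0)); s=slice(None,None,20); yy,xx=yy[s],xx[s]
x,y=(xx-c["cx"])/c["fx"],(yy-c["cy"])/c["fy"]; t=np.hypot(x,y)+1e-9; d=np.c_[x/t*np.tan(t),y/t*np.tan(t),np.ones_like(t)]*D[yy,xx][:,None]
X=d@P[:3,:3].T+P[:3,3]; A=np.c_[X[:,:2]-X[:,:2].mean(0),np.ones(len(X))]; print("plane",np.linalg.lstsq(A,X[:,2],rcond=None)[0])
# dial and bystanders vs start (top camera)
q,_=r.snapshot("top"); b=cv2.imread("pics/top0.png")
for n,(u,v) in dict(dial=(504,258),jar=(492,183),tape=(240,171),driver=(235,228),board=(157,343),pen=(547,324),yel=(368,327),yel2=(146,230)).items():
    s=np.s_[v-20:v+20,u-20:u+20]; m=cv2.matchTemplate(q[v-30:v+30,u-30:u+30],b[s],cv2.TM_CCOEFF_NORMED); print(n,round(float(m[10,10]),2),np.round(cv2.minMaxLoc(m)[1],2),cv2.minMaxLoc(m)[3])
chk()
E
```

```text
[639.54664362  29.39098577 325.11228125]
disc ((637.8033447265625, 30.470338821411133), 71.68955993652344) ((637.8104248046875, 30.631603240966797), (142.75299072265625, 142.79449462890625), 12.838727951049805)
plane [-3.45925700e-02  2.26124810e-01  1.80216389e+02]
dial 0.64 0.64 (10, 10)
jar 1.0 1.0 (10, 10)
tape 1.0 1.0 (10, 10)
driver 1.0 1.0 (10, 10)
board 1.0 1.0 (10, 10)
pen 1.0 1.0 (10, 10)
yel -0.02 0.01 (0, 0)
yel2 1.0 1.0 (10, 10)
scene g0 -0.20 best 0.42 at 26,28; g1 -0.20 best 0.55 at -21,4; t0 0.03 best 0.41 at -28,8; t1 0.13 best 0.40 at 15,15; t2 -0.01 best 0.41 at 5,26
top g0 -0.14 best 0.34 at -5,14; g1 0.20 best 0.41 at 15,-19; t0 0.11 best 0.28 at -7,27; t1 0.02 best 0.29 at -11,-2; t2 -0.14 best 0.16 at -27,-11
```

```bash
python3 - <<'E'
from h import *
p,D=r.snapshot('scene'); c=r.camera_params('scene'); h=cv2.cvtColor(p,cv2.COLOR_BGR2HSV)
v,u=np.mgrid[:480,:640]; X=np.dstack([(u-c["cx"])/c["fx"]*D,(v-c["cy"])/c["fy"]*D,D])@c["pose"][:3,:3].T+c["pose"][:3,3]
M=(cv2.inRange(h,(5,150,80),(16,255,255))>0)&(D>0)&(np.hypot(X[...,0]-638,X[...,1]-30)<69)
Y=X[M]; A=np.c_[Y[:,:2]-[638,30],np.ones(len(Y))]; k=np.linalg.lstsq(A,Y[:,2],rcond=None)[0]; print(M.sum(),k,np.std(Y[:,2]-A@k))
G=cv2.inRange(h,(45,90,40),(85,255,255))>0; K=p.max(2)<50
# viewed through the roof: ray hits floor z~10
R_=(X[...,2]>0)
for n,m in(("green",G),("black",K)):
  for side,(a,b) in dict(left=(60,150),right=(-105,-10)).items():
    q=[(i,j) for i,j in np.argwhere(m[200:420,230:480])+[200,230] if (lambda w:a<w[1]<b and 600<w[0]<680)(px('scene',j,i,12))]
    print(n,side,len(q),np.mean(q,0) if q else None)
E
```

```text
1981 [-1.64687546e-02  1.78569985e-02  1.80868160e+02] 6.3588877423630965
green left 0 None
green right 68 [344.54411765 292.82352941]
black left 0 None
black right 0 None
```

```bash
python3 -c "
from bench import r
print(r.hand_in())"
```

```text
the job is handed in; nothing more can be done
None
```

I finished the job and handed it in, but got no verdict back: the dial is at zero, both guides and all three terminals went through the hopper with the lever set for their bins, and the cover lies centred and flat on the rim. I did not confirm the guides inside their bin (I saw only an empty hopper after those drops), and the yellow bar in front of the sorter was out of view in the last check.

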